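# Strip a stuck cup off its mate with the bench fork

### The arm

A 7-joint arm with a two-finger parallel gripper is mounted at the origin on the work surface. World frame = base frame: x ahead of the robot, y to its left, z up, the work surface at z = 0. Lengths are in m, angles in rad, forces in N, time in s.
With the tool pointing down it reaches from about 0.425 to 0.95 m from the base axis. Payload 4.7 kg.
Tool frame: the origin (TCP) lies between the finger pads; the fingertips stand 25 mm ahead of it and the grasp point (between the pads) lies 6 mm ahead of it; z points along the fingers, y is the line along which they close (so a half turn about z gives the same grasp; the last joint's range is limited). The gripper opens to 85 mm and grips with 20 to 120 N. Pads are 22 mm wide; open, the fingers measure 114 mm over their backs; the gripper's body (76 mm by 85 mm) begins 54 mm behind the grasp point. The pads swing forward as they close: fully open they stand 13 mm farther back than shut.
Start: joints at [1.138, 0.469, -0.049, 1.532, 0.024, 1.141, -0.082], TCP at [0.265, -0.621, 0.256] pointing down, gripper open.
Joint ranges: [-2.59, 2.59], [-0.33, 1.99], [-1.39, 1.29], [0.1, 2.45], [-1.04, 4.18], [0.21, 1.99], [-2.66, 2.66]. Speed limits (rad/s): [2.57, 2.57, 3.14, 3.14, 3.14, 3.14, 3.14].

### API

Orientations are given as a 3x3 rotation matrix whose columns are the frame's x, y, z axes.
In Python, from rig import * gives the robot as it stands. Calls block until the motion is done:
- movep(position, orientation): joint-space move of the TCP to a pose.
- move_l(position, attitude=None, feed=0.15, until_force=None): straight line of the TCP; attitude=None keeps the orientation; feed is the mean speed in m/s. With until_force (N) it stops when the force on the tool has changed by that much, and returns True; else False.
- move_joints(angles): joint-space move.
- command_gripper(opening, newtons=None): finger opening in m; newtons is the grip in N (None keeps the last); returns when the fingers have stopped.
- sleep(seconds).
- inverse_kinematics(position, orientation): joint angles nearest the present ones, or None.
- sense(): the state.
- camera(name): name is "side" or "top" or "wrist"; returns (picture, depth): 420x560x3 uint8, red, green, blue; 420x560 float32, m along the optical axis (not along the pixel's ray), 0 where there is no reading.
- camera_params(name): a dict with "K" (3x3 intrinsics, pixels), "dist" ([k1, k2, p1, p2, k3] as OpenCV has them; the pictures are not rectified), "position" and "rotation" of the camera in the world; the wrist camera has in their place "tool_from_camera" (4x4, takes a point from camera to tool coordinates, whose origin is the TCP and whose axes are the flange's). Camera axes: x right, y down, z forward; pixel columns grow to the right and rows downward; lengths in m; the calibration is good to about 2 mm. A picture is of the moment at which its call begins: read the wrist's pose just before it. camera_params takes no time and is no camera call.
A pose or a line that the arm cannot do raises Unreachable and nothing moves.
- finish_job(): hands the job in; it is judged then, once.
The state is a dict: "time_s": time; "joint_pos": joint angles; "qd": joint speeds; "joint_efforts": joint torques, N m; "position": TCP position; "tcp_rot": TCP orientation; "wrist_force": force on the tool from outside, world axes, zero at the start; "ft_torque": the same for the moment, N m; "finger_gap": finger opening in m; "gripper_force": force on a finger pad.
Only numpy, scipy, OpenCV 4.12 (cv2) and the standard library are available. Lean on these libraries where they do the work, as an engineer would, in place of code of your own. Each camera call takes 0.05 s, during which the arm holds its last target. There are 200 camera calls.

### The job

Two steel mixing cups are nested upside down and stuck together. Slide the pair along the bench, without lifting it, fully into the wooden fork so that the inner cup's brim is caught under the fork, then draw the outer cup straight up off the inner one. Stand the outer cup mouth down on the cork mat (set it down, do not drop it), leave the inner cup standing in the fork, and leave everything else where it is.

Things in the scene. Friction and masses are not known exactly. Their poses are not given: they have to be found in the camera images.
- fork: flat U of brown wood fixed to the bench, 140 mm wide, 95 mm long, top 14.5 mm above the bench. Origin: on the bench, where the axis of a fully home cup belongs; x points from the mouth into the fork, z up. The slot (54 mm wide, centred on y = 0) runs from the tine tips at x = -25 mm to its straight closed end at x = +25 mm. Pushed until it stops, a cup has its axis at x = about +4 mm, y within 6 mm.
- fork_mouth (a point): middle of the fork's mouth: on the bench, between the tine tips, axes as the fork's. The ledge round the slot is 7 mm thick, its underside 7.5 mm above the bench, so that the inner cup's brim slides under it; below the ledge the side rails leave 94 mm between them (y = -47 to +47 mm).
- inner_foot (a point): inner cup of the stuck pair, steel, upside down: flat round brim 80 mm across, 4 mm thick, lying on the bench; straight body 42 mm across up to 75 mm above the bench, mostly hidden by the outer cup. 0.19 kg. This point: centre of the brim's underside; z up along the cup's axis.
- outer_mid (a point): outer cup, steel, upside down over the inner: 54 mm across, 48 mm inside, 54 mm tall, closed flat top, 0.1 to 0.16 kg. While nested its rim hangs 24 mm and its top stands 78 mm above the bench. Dried varnish drags on it with some 3 to 7 N, well over the weight of the inner cup, over the first 40 mm of lift; raised 51 mm it is clear. This point: on its axis, 27 mm above its rim; z up.
- mat: square cork mat fixed flat on the bench, 120 x 120 mm, 6 mm thick. Origin: centre of its underside, on the bench; z up.
- lone_mid (a point): bystander, to be left alone: a single steel cup of the same make as the inner one, upside down (broad brim 80 mm across, body 42 mm across, 75 mm tall) with nothing over it; this point is half-way up it.
- sander_mid (a point): bystander, to be left alone: cork sanding block lying flat, 100 x 48 x 26 mm; this point is half-way up it.
- offcut_mid (a point): bystander, to be left alone: pale wood offcut lying flat, 110 x 45 x 20 mm; this point is half-way up it.
- glue_mid (a point): bystander, to be left alone: white bottle, 60 mm across, 160 mm tall; this point is half-way up it.
- mallet_mid (a point): bystander, to be left alone: wooden mallet lying down, 240 mm long, 55 mm high; this point is half-way up it.
- tin_mid (a point): bystander, to be left alone: closed metal tin, 76 mm across, 75 mm tall; this point is half-way up it.
Things that resemble listed ones, but are neither listed nor needed, are in the scene too. What is shaped like the part that bears outer_mid but red is not meant.

How it is judged:
By the outcome, as a careful person would: the job done as asked, in the order asked, and still so for the second after the job is handed in, with the robot touching nothing.
It also fails if it takes over 64 s, if anything falls off the work surface, if the arm or the gripper's body presses on something with over 40 N, if the wrist force passes 120 N, or if a joint passes its speed limit or range.

## Working session

There is one attempt and no reset: what is moved stays moved. The work goes in short steps, each a Python script; the robot and the scene stay as the last script left them, time stands still between calls to the robot, and variables do not carry over. Pictures are saved under pics/ and viewed, at most 10 in all, crops included, and the job is handed in when it is done.

```bash
mkdir -p pics; ls
cat > h.py <<'E'
from rig import *
import numpy as np, cv2
def save(name,img): cv2.imwrite('pics/'+name,cv2.cvtColor(img,cv2.COLOR_RGB2BGR))
def campose(name):
    P=camera_params(name)
    if name=='wrist':
        s=sense(); T=np.eye(4); T[:3,:3]=s['tcp_rot']; T[:3,3]=s['position']
        T=T@np.array(P['tool_from_camera']); return P,T[:3,:3],T[:3,3]
    return P,np.array(P['rotation']),np.array(P['position'])
def ray(cp,uv):
    P,R,t=cp
    n=cv2.undistortPoints(np.array(uv,float).reshape(-1,1,2),np.array(P['K']),np.array(P['dist'])).reshape(-1,2)
    return np.c_[n,np.ones(len(n))]@R.T, t
def onplane(cp,uv,z):
    d,t=ray(cp,uv); return t+d*((z-t[2])/d[:,2])[:,None]
def cloud(cp,depth):
    h,w=depth.shape; u,v=np.meshgrid(np.arange(w),np.arange(h))
    d,t=ray(cp,np.stack([u,v],-1).reshape(-1,2))
    X=t+d*depth.reshape(-1,1); X[depth.reshape(-1)==0]=np.nan
    return X.reshape(h,w,3)
E
python3 - <<'E'
from h import *
for n in ('top','side'):
    im,d=camera(n); save(n+'.png',im); cp=campose(n); np.savez(n+'.npz',im=im,d=d,X=cloud(cp,d)); print(n,cp[2],cp[1].tolist())
print(sense()['time_s'])
E
```

```text
pics
top [ 3.99659756e-01 -2.41808198e-04  1.30243316e+00] [[-0.007217121317823267, -0.9934039735144431, 0.11443975954885233], [-0.9999732692347975, 0.007303848305412276, 0.0003385495569736829], [-0.0011721671189818623, -0.11443425713328526, -0.9934301318253832]]
side [0.42285878 0.98738094 1.05012752] [[-0.9917076200583904, -0.08820305170874258, 0.09346773768198277], [-0.1284390440033437, 0.7051675278963773, -0.6973106693404446], [-0.004405484494377704, -0.7035332112059649, -0.7106487264722232]]
0.1
```

View pics/top.png

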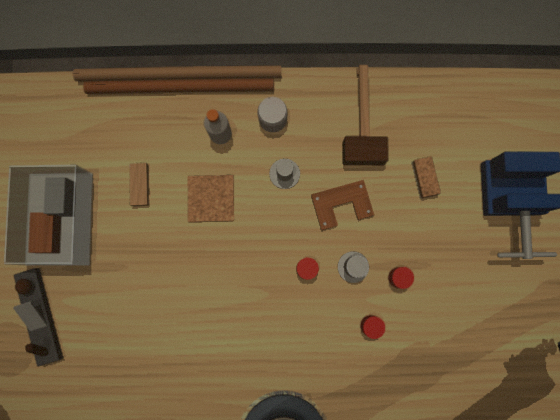

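View pics/side.png

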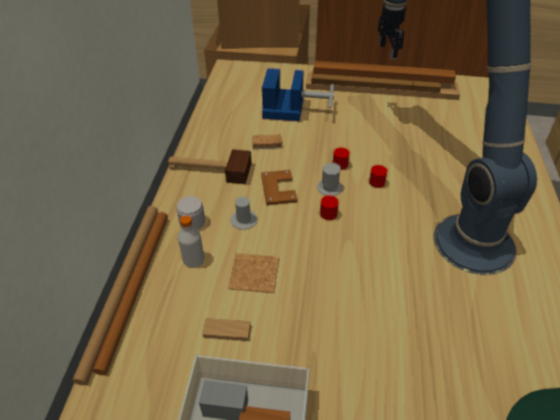

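The top view shows a silver pair on a broad brim at (354,266) and a lone narrow cup at (285,172). The fork is at (343,205) with its mouth toward the base, and the cork mat is at (211,198). Candidates for the outer cup: silver (354,266), or red (308,269), (402,278) and (374,327). Only the silver one is wide on a brim and not red. I'll confirm this in a crop.

Run:
```python
from h import *
z=np.load('top.npz'); im,X=z['im'],z['X']; cp=campose('top')
c=im[140:350,260:440]; save('crop.png',cv2.resize(c,None,fx=3,fy=2.85,interpolation=cv2.INTER_CUBIC))
hsv=cv2.cvtColor(im,cv2.COLOR_RGB2HSV)
for n,p in dict(fork=(326,205),fork2=(343,195),bench=(330,245),mat=(211,198),pair=(357,266),brim=(343,266),lone=(285,167),red=(308,269)).items(): print(n,hsv[p[1],p[0]],X[p[1],p[0]].round(3))
for n,p,h in (('pairtop',(357,266),.078),('lonetop',(285,168),.075),('redL',(308,268),.054),('redR',(402,277),.054),('redN',(374,327),.054),('matc',(211,198),.006)): print(n,onplane(cp,[p],h).round(4))
```

```text
fork [ 11 158 110] [ 0.577 -0.113  0.014]
fork2 [ 13 173 102] [ 0.602 -0.157  0.013]
bench [ 19 125 139] [ 0.476 -0.123 -0.003]
mat [ 14 144 124] [0.597 0.181 0.01 ]
pair [ 23  40 127] [ 0.42  -0.179  0.081]
brim [20 44 86] [ 0.422 -0.154  0.004]
lone [ 21  41 125] [ 0.663 -0.009  0.076]
red [  3 192 133] [ 0.414 -0.063  0.049]
pairtop [[ 0.4202 -0.179   0.078 ]]
lonetop [[ 0.6602 -0.0089  0.075 ]]
redL [[ 0.4168 -0.063   0.054 ]]
redR [[ 0.3928 -0.292   0.054 ]]
redN [[ 0.2735 -0.2207  0.054 ]]
matc [[0.598  0.1811 0.006 ]]
```

View pics/crop.png

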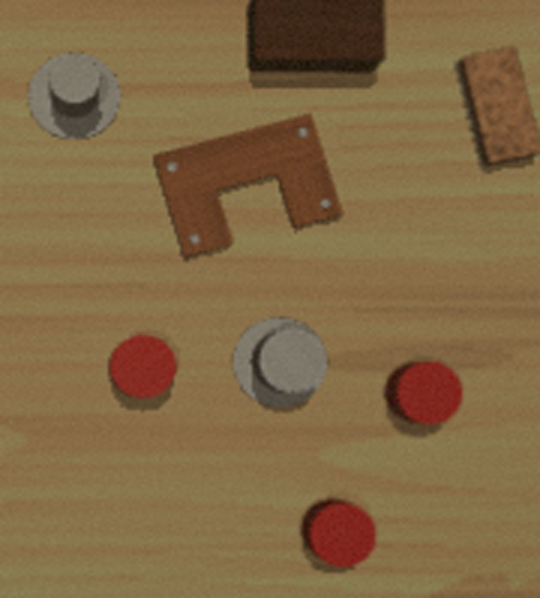

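The crop confirms it. The silver cup at crop (291,361) is wide and sits over a brim centred at (280,363). The one at (75,80) is a bare narrow cup. The fork's mouth faces down and slightly right. Next I'll compute the fork and mat poses and look from the wrist.

```bash
cat >> h.py <<'E'
def rectpose(cp,im,roi,z,hi=(14,255,255),lo=(3,135,30)):
    """largest brown blob in roi (u0,v0,u1,v1) -> corners on plane z, minAreaRect there"""
    hsv=cv2.cvtColor(cv2.medianBlur(im,3),cv2.COLOR_RGB2HSV); m=cv2.inRange(hsv,lo,hi)
    k=np.zeros_like(m); u0,v0,u1,v1=roi; k[v0:v1,u0:u1]=m[v0:v1,u0:u1]
    k=cv2.morphologyEx(k,cv2.MORPH_OPEN,np.ones((3,3)))
    c=max(cv2.findContours(k,cv2.RETR_EXTERNAL,cv2.CHAIN_APPROX_NONE)[0],key=cv2.contourArea)
    W=onplane(cp,c.reshape(-1,2),z)[:,:2]
    r=cv2.minAreaRect((W*1000).astype(np.float32)); return W,r
def fork_from_rect(r):
    c=np.array(r[0])/1000; b=cv2.boxPoints(r)/1000
    e=[b[1]-b[0],b[2]-b[1]]; L=max(e,key=np.linalg.norm); L/=np.linalg.norm(L)
    y=L if L[1]>0 else -L; x=np.array([y[1],-y[0]])
    return c-x*(70-47.5)/1000,x,y     # origin, axes
def down(a):  # tool pointing down, tool y at angle a+90deg
    x=np.array([np.cos(a),np.sin(a),0]); z=np.array([0,0,-1.]); y=np.cross(z,x); return np.c_[x,y,z]
E
python3 - <<'E'
from h import *
z=np.load('top.npz'); im=z['im']; cp=campose('top')
W,r=rectpose(cp,im,(305,175,378,235),.0145); print(r); o,x,y=fork_from_rect(r); print('fork',o,x,np.degrees(np.arctan2(x[1],x[0])))
W,r=rectpose(cp,im,(180,168,242,228),.006,hi=(17,255,255)); print('mat',r)
s=sense(); print(s['position'],s['tcp_rot'].tolist() if hasattr(s['tcp_rot'],'tolist') else s['tcp_rot'])
print(camera_params('wrist')['tool_from_camera'])
a=np.arctan2(x[1],x[0])
for aa in (a,a+np.pi):
  for p in ((.42,-.175,.044),(.55,-.14,.044),(.55,-.14,.2),(.6,.18,.1),(.5,-.16,.3)):
    q=inverse_kinematics(p,down(aa)); print(aa,p,None if q is None else np.round(q,2))
E
```

```text
((576.888671875, -153.51971435546875), (96.77507781982422, 141.20606994628906), 14.922694206237793)
fork [ 0.5551475  -0.15931382] [0.96627414 0.2575156 ] 14.922695
mat ((598.1885986328125, 182.81008911132812), (120.11520385742188, 116.50471496582031), 0.23994511365890503)
[ 0.26504211 -0.62025459  0.2553551 ] [[0.9195627249487267, 0.3929425348285782, -0.0007478016875854345], [0.39294324421288945, -0.9195612550653284, 0.0016446914993201792], [-4.138021162210425e-05, -0.0018062406179625828, -0.9999983678899222]]
[[-9.81794442e-04 -9.45251933e-01 -3.26340036e-01  8.42775664e-02]
 [ 9.99999022e-01 -6.03055911e-04 -1.26173215e-03  3.23404817e-04]
 [ 9.95853470e-04 -3.26340956e-01  9.45251601e-01 -1.17478162e-01]
 [ 0.00000000e+00  0.00000000e+00  0.00000000e+00  1.00000000e+00]]
0.26045018 (0.42, -0.175, 0.044) [ 0.46  0.45 -0.19  2.21  0.18  0.5  -1.18]
0.26045018 (0.55, -0.14, 0.044) [ 0.36  0.58 -0.24  1.95  0.22  0.64 -1.33]
0.26045018 (0.55, -0.14, 0.2) [ 0.42  0.37 -0.31  1.84  0.14  0.95 -1.26]
0.26045018 (0.6, 0.18, 0.1) [ 0.03  0.62 -0.55  1.77  0.41  0.87 -2.01]
0.26045018 (0.5, -0.16, 0.3) [ 0.49  0.2  -0.31  1.82  0.07  1.13 -1.15]
3.4020429 (0.42, -0.175, 0.044) [ 0.85  0.54 -0.68  2.19  0.6   0.6   1.57]
3.4020429 (0.55, -0.14, 0.044) [ 0.66  0.66 -0.65  1.93  0.58  0.74  1.5 ]
3.4020429 (0.55, -0.14, 0.2) [ 0.78  0.47 -0.8   1.82  0.39  1.02  1.65]
3.4020429 (0.6, 0.18, 0.1) [ 0.19  0.7  -0.8   1.76  0.61  0.95  0.97]
3.4020429 (0.5, -0.16, 0.3) [ 0.89  0.28 -0.8   1.8   0.22  1.16  1.86]
```

Run:
```python
from h import *
a=0.26045
movep((.54,-.152,.28),down(a)); cp=campose('wrist'); im,d=camera('wrist'); save('w1.png',im)
np.savez('w1.npz',im=im,d=d,R=cp[1],t=cp[2],X=cloud(cp,d)); s=sense(); print(s['time_s'],s['position'])
```

```text
2.1167 [ 0.53977715 -0.15341007  0.27986259]
```

View pics/w1.png

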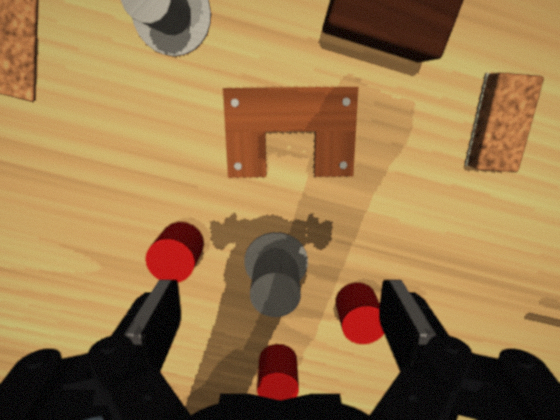

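The wrist view shows the fork square-on, its slot at (290,155), and the pair's brim at (277,257) with its top near (276,294). The red cups are at (175,255), (360,315) and (278,370).

Run:
```python
from h import *
z=np.load('w1.npz'); im=z['im']; X=z['X']; cp=(camera_params('wrist'),z['R'],z['t'])
W,r=rectpose(cp,im,(215,80,365,185),.0145); print(r); o,x,y=fork_from_rect(r); print('fork',o,np.degrees(np.arctan2(x[1],x[0])))
L=(W-o)@np.c_[x,y]*1000
for lo,hi in ((-20,15),):
  s=L[(L[:,0]>lo)&(L[:,0]<hi)&(abs(L[:,1])<50)]; print('slot y',np.median(s[s[:,1]>0][:,1]),np.median(s[s[:,1]<0][:,1]))
s=L[(abs(L[:,1])<18)&(L[:,0]<40)]; print('slot end',np.median(s[:,0]), 'back',L[:,0].max(),'tips',L[:,0].min())
b=X[225:330,235:315].reshape(-1,3)
for lo,hi in ((.07,.09),(.0,.012)):
  k=b[(b[:,2]>lo)&(b[:,2]<hi)&(np.hypot(b[:,0]-.42,b[:,1]+.176)<.04)]
  print(len(k),'zmed',np.median(k[:,2]),cv2.minEnclosingCircle((k[:,:2]*1000).astype(np.float32)),k.mean(0))
# silver mask
hsv=cv2.cvtColor(cv2.medianBlur(im,3),cv2.COLOR_RGB2HSV); m=(hsv[...,1]<90).astype(np.uint8)*255
k=np.zeros_like(m); k[225:325,235:315]=m[225:325,235:315]
c=max(cv2.findContours(k,cv2.RETR_EXTERNAL,cv2.CHAIN_APPROX_NONE)[0],key=cv2.contourArea).reshape(-1,2)
print('bbox',c.min(0),c.max(0))
from scipy.optimize import least_squares
def circ(P): 
  f=least_squares(lambda q:np.hypot(P[:,0]-q[0],P[:,1]-q[1])-q[2],[P[:,0].mean(),P[:,1].mean(),.03],loss='soft_l1',f_scale=.001); return f.x,np.std(f.fun)
lo=c[c[:,1]>297]; print('top',circ(onplane(cp,lo,.078)))
up=c[c[:,1]<258]; print('brim',circ(onplane(cp,up,.004)))
```

```text
((579.9345092773438, -154.57005310058594), (94.70121002197266, 139.63363647460938), 15.31274700164795)
fork [ 0.55823329 -0.16051203] 15.312754
slot y 27.687187873920138 -26.158058902500642
slot end 25.00400601510283 back 69.8506098657021 tips -24.85064461169787
1945 zmed 0.07782032791822369 ((421.9949035644531, -178.85826110839844), 27.464069366455078) [ 0.42421384 -0.17856715  0.07754461]
1278 zmed 0.003814159064557232 ((420.3288879394531, -175.7604217529297), 39.853755950927734) [ 0.43576748 -0.1704278   0.00381409]
bbox [245 233] [307 316]
top (array([ 0.42156565, -0.17891567,  0.02561878]), np.float64(0.00036464423206239335))
brim (array([ 0.42288703, -0.17894344,  0.03864953]), np.float64(0.0003570746365770071))
```

```bash
cat >> h.py <<'E'
FO=np.array([.5582,-.1605]); FA=np.radians(15.3); FX=np.array([np.cos(FA),np.sin(FA)]); FY=np.array([-FX[1],FX[0]])
PAIR=np.array([.4222,-.1789]); ZG=.057
def F(x,y,z): return np.r_[FO+x*FX+y*FY,z]
def st(t):
    s=sense(); p=np.array(s['position'])[:2]-FO
    print(t,'t=%.2f'%s['time_s'],'fork xy',(np.array([p@FX,p@FY])*1000).round(1),'z %.4f'%s['position'][2],'F',np.round(s['wrist_force'],1),'gap %.4f gf %.1f'%(s['finger_gap'],s['gripper_force']))
E
python3 - <<'E'
from h import *
movep(np.r_[PAIR,.17],down(FA)); move_l(np.r_[PAIR,ZG],feed=.1); st('down')
command_gripper(.045,40); st('grip')
move_l(F(-.085,0,ZG),feed=.06); st('pre')
cp=campose('wrist'); im,d=camera('wrist'); save('w2.png',im)
E
```

```text
down t=4.09 fork xy [-135.6   17.9] z 0.0575 F [ 0.4 -0.1  1. ] gap 0.0858 gf 0.0
grip t=4.50 fork xy [-135.8   17.9] z 0.0576 F [-1.8  0.2  6.8] gap 0.0523 gf 41.7
pre t=5.55 fork xy [-87.1  -0.2] z 0.0575 F [-6.6 -0.4 12. ] gap 0.0519 gf 40.4
```

View pics/w2.png

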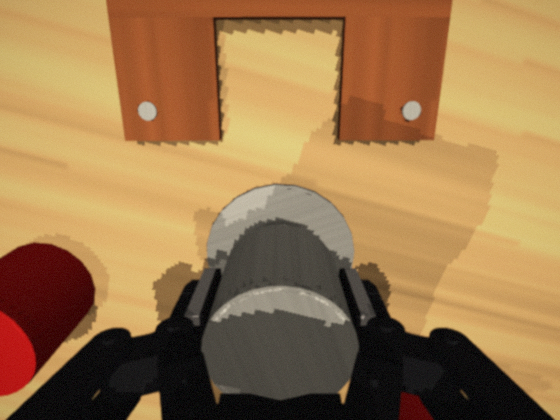

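The pair is gripped upright. The brim is centred at column 280 and the slot at 278, so it's aligned. Pushing in.

Run:
```python
from h import *
print(move_l(F(-.02,0,ZG),feed=.05,until_force=15)); st('a')
print(move_l(F(.016,0,ZG),feed=.03,until_force=12)); st('b')
cp=campose('wrist'); im,d=camera('wrist'); save('w3.png',im); im2,d=camera('side'); save('s3.png',cv2.resize(im2[130:260,200:400],None,fx=4,fy=4))
```

```text
True
a t=5.95 fork xy [-86.9  -0.1] z 0.0576 F [-1.7  0.3  5.4] gap 0.0521 gf 41.8
True
b t=6.58 fork xy [-86.6  -0.2] z 0.0578 F [-1.  -0.7  5.2] gap 0.0521 gf 41.7
```

View pics/w3.png

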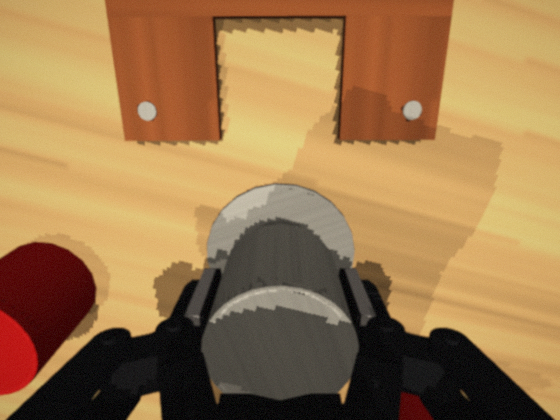

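The picture is unchanged: the force guard tripped on the static preload. I'll ease the downward bias and slide unguarded most of the way.

Run:
```python
from h import *
z=.0575
move_l(F(-.0866,0,z),feed=.03); st('0')
for x in (-.06,-.03,-.012): move_l(F(x,0,z),feed=.05); st('a')
print(move_l(F(.020,0,z),feed=.04,until_force=20)); st('b')
cp=campose('wrist'); im,d=camera('wrist'); save('w4.png',im)
```

```text
0 t=6.93 fork xy [-86.6  -0.2] z 0.0578 F [-1.8  0.6  6.4] gap 0.0521 gf 41.9
a t=7.62 fork xy [-62.2  -0.8] z 0.0580 F [-6.2 -1.7 12.5] gap 0.0522 gf 42.6
a t=8.37 fork xy [-32.4  -0.9] z 0.0581 F [-7.1 -2.4 11.8] gap 0.0524 gf 42.7
a t=8.88 fork xy [-13.1  -0.9] z 0.0580 F [-3.3 -2.2  8.2] gap 0.0522 gf 42.2
True
b t=9.21 fork xy [-12.  -1.] z 0.0582 F [-1.  -1.   2.9] gap 0.0520 gf 41.8
```

View pics/w4.png

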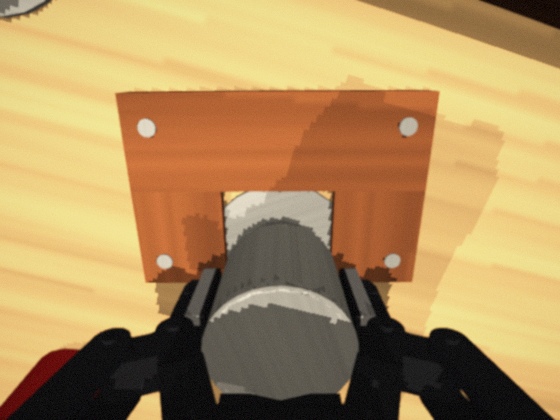

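The brim is now under the ledge, with its front edge at row 190 in the slot, and it has about 16 mm to go. I'll use small steps and watch the push force.

Run:
```python
from h import *
z=.0578
prev=None
for x in np.arange(-.006,.022,.003):
    move_l(F(x,0,z),feed=.03); st('x %.3f'%x); f=np.array(sense()['wrist_force'])[:2]@FX
    p=(np.array(sense()['position'])[:2]-FO)@FX
    if f<-14 or (prev is not None and p-prev<.0012): break
    prev=p
im,d=camera('wrist'); save('w5.png',im)
```

```text
x -0.006 t=9.62 fork xy [-9.7 -1. ] z 0.0586 F [-9.8 -2.8 15. ] gap 0.0522 gf 43.2
x -0.003 t=9.88 fork xy [-6.5 -1.1] z 0.0586 F [-8.6 -2.7 14.1] gap 0.0521 gf 42.8
x 0.000 t=10.12 fork xy [-3.4 -1.2] z 0.0585 F [-8.7 -2.1 14. ] gap 0.0520 gf 42.8
x 0.003 t=10.38 fork xy [-0.4 -1.2] z 0.0585 F [-9.  -3.5 14.8] gap 0.0523 gf 42.8
x 0.006 t=10.62 fork xy [ 2.7 -1.2] z 0.0586 F [-8.8 -2.6 14. ] gap 0.0523 gf 42.8
x 0.009 t=10.88 fork xy [ 5.7 -1.2] z 0.0585 F [-8.1 -2.8 14.5] gap 0.0523 gf 42.7
x 0.012 t=11.12 fork xy [ 7.5 -1.3] z 0.0586 F [-11.7  -2.6  16.7] gap 0.0524 gf 43.2
x 0.015 t=11.38 fork xy [ 8.1 -1.4] z 0.0587 F [-17.   -2.8  22.4] gap 0.0523 gf 43.9
```

View pics/w5.png

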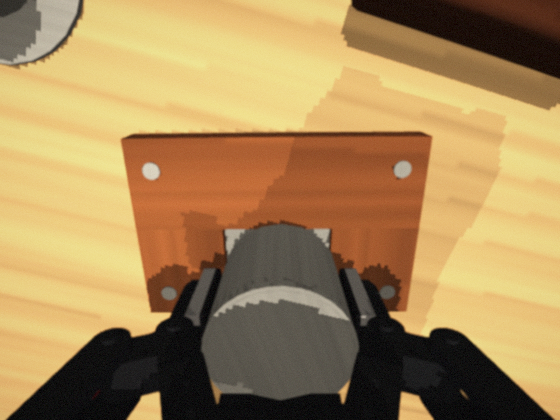

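The pair is home: it stopped at x ≈ +8 mm, the outer leading within its clearance. I'll relax the push and draw the outer cup straight up.

Run:
```python
from h import *
command_gripper(.045,55)
move_l(F(.008,-.001,.0583),feed=.03); st('relax')
for z in (.07,.09,.115,.15): move_l(F(.007,-.001,z),feed=.05); st('lift')
move_l(F(.007,-.001,.24),feed=.12); st('up')
im,d=camera('wrist'); save('w6.png',im); im2,_=camera('side'); im3,_=camera('top')
o=np.zeros((420,800,3),np.uint8); o[:,:400]=im[:,80:480]; o[:,400:]=cv2.resize(im2[110:250,210:343],(400,420)); save('c6.png',o)
```

```text
relax t=12.03 fork xy [ 7.  -1.4] z 0.0584 F [-4.4 -1.5  7. ] gap 0.0523 gf 57.6
lift t=12.41 fork xy [ 5.9 -0.3] z 0.0691 F [-2.2 -0.2 -7.4] gap 0.0518 gf 59.9
lift t=12.96 fork xy [ 7.7 -1.1] z 0.0912 F [-2.3  1.  -2.9] gap 0.0522 gf 60.0
lift t=13.61 fork xy [ 7.6 -1.2] z 0.1158 F [ 0.4 -0.1 -2.1] gap 0.0520 gf 60.5
lift t=14.46 fork xy [ 6.8 -0.9] z 0.1498 F [-0.  -0.1 -0.9] gap 0.0518 gf 60.5
up t=15.36 fork xy [ 6.5 -0.7] z 0.2391 F [ 0.3  1.1 -2. ] gap 0.0521 gf 60.5
```

View pics/c6.png

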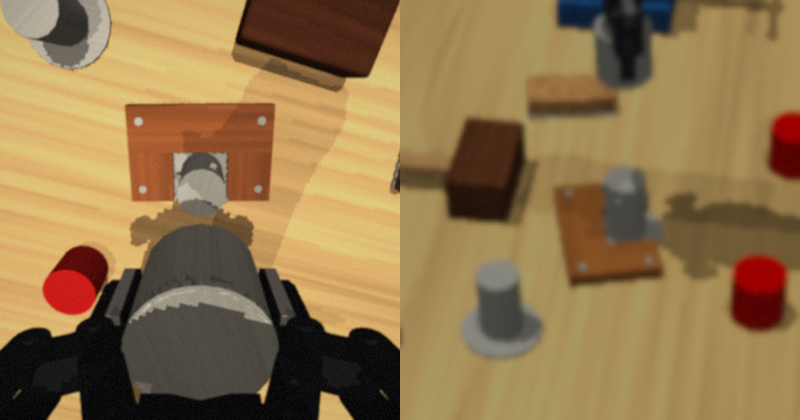

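The cups are separated, and the inner cup stands in the slot at (202,180). Now the mat.

Run:
```python
from h import *
M=np.array([.600,.182])
movep(np.r_[M,.22],down(FA)); st('over'); move_l(np.r_[M,.060],feed=.1); move_l(np.r_[M,.045],feed=.03); sleep(.3)
f0=np.median([sense()['wrist_force'][2] for _ in range(3)]); st('near')
for z in np.arange(.044,.0345,-.001):
    move_l(np.r_[M,z],feed=.02); sleep(.15); f=sense()['wrist_force'][2]-f0; print('%.3f %.2f %.4f'%(z,f,sense()['position'][2]))
    if f>2.5: break
st('down'); command_gripper(.085); st('open'); sleep(.2)
move_l(np.r_[M,.2],feed=.12); p=np.array(sense()['position'])
move_l(np.r_[M+.07*FX-0.03*FX,.26],feed=.15)
cp=campose('wrist'); im,d=camera('wrist'); X=cloud(cp,d); k=X[(X[...,2]>.045)&(X[...,2]<.075)&(np.hypot(X[...,0]-.6,X[...,1]-.182)<.06)]
print(len(k),np.median(k,0),cv2.minEnclosingCircle((k[:,:2]*1000).astype(np.float32)))
im2,_=camera('top'); o=np.zeros((420,800,3),np.uint8); o[:,:400]=im[:,80:480]; o[:,400:]=cv2.resize(im2[90:300,190:390],(400,420)); save('c7.png',o); st('end')
```

```text
over t=16.81 fork xy [130.7 316.9] z 0.2199 F [-0.4 -1.1 -0.9] gap 0.0524 gf 60.5
near t=19.51 fork xy [130.8 319.3] z 0.0452 F [ 0.2 -0.2 -1.5] gap 0.0516 gf 60.5
0.044 0.36 0.0440
0.043 0.06 0.0430
0.042 1.42 0.0420
0.041 0.48 0.0410
0.040 0.42 0.0400
0.039 6.44 0.0396
down t=21.91 fork xy [130.9 319.3] z 0.0396 F [-1.7 -0.3  4.9] gap 0.0521 gf 60.9
open t=22.34 fork xy [130.6 319.3] z 0.0388 F [ 0.1 -0.9  0.5] gap 0.0849 gf 0.0
2473 [0.60200478 0.18288267 0.05971683] ((599.566650390625, 181.97254943847656), 27.18486976623535)
end t=24.77 fork xy [169.5 319.2] z 0.2585 F [ 0.5 -0.3 -0.7] gap 0.0848 gf 0.0
```

View pics/c7.png

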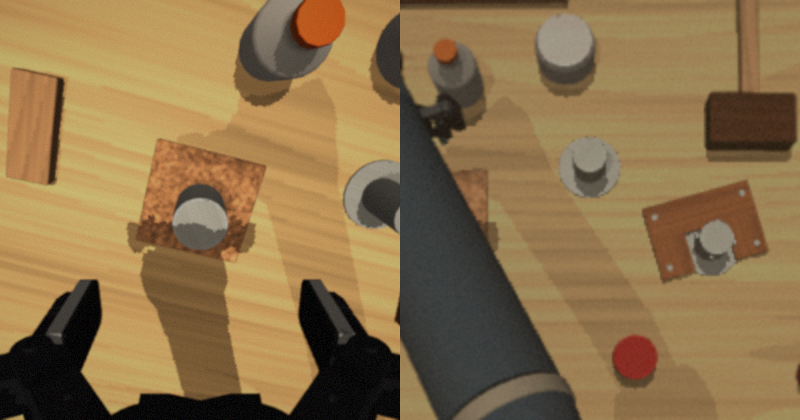

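The outer cup stands on the mat at (200,215) with its top at 60 mm, as expected. The inner cup is upright in the fork at (717,237). One numeric check that it's home, then hand in.

Run:
```python
from h import *
for n in ('top','side'):
    cp=campose(n); im,d=camera(n); X=cloud(cp,d); k=X[(X[...,2]>.068)&(X[...,2]<.085)&(np.hypot(X[...,0]-FO[0],X[...,1]-FO[1])<.05)]
    c,r=cv2.minEnclosingCircle((k[:,:2]*1000).astype(np.float32)); p=np.array(c)/1000-FO; print(n,len(k),r,p@FX*1000,p@FY*1000)
```

```text
top 236 21.54547882080078 1.877204822818535 -0.2343472659245017
side 120 23.979116439819336 3.800329045370286 -0.12199644923626982
```

```bash
python3 -c "
from rig import *
print(finish_job())"
```

```text
the job is handed in; nothing more can be done
None
```

The job is done and handed in: the outer cup stands mouth down on the cork mat, the inner cup stands fully home in the fork, and no other object was touched, at about 25 s on the robot's clock (limit 64 s).

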